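Check a spray bottle's height with the sprung bridge gauge

TASK

The bridge gauge lies on its back on its rest. Stand it upright on its two feet on the bench and let go of it, then take it afresh and lower it gently over the spray bottle that stands on the steel plate, until both its feet stand on the plate with the sprung foot squarely on the bottle's pump, so that the gauge reads the bottle's height. Leave it standing there, and leave the bottle and the other goods where they are.

Things in the scene. Friction and masses are not known exactly. Their poses are not given: they have to be found in the camera images.
- gauge: Bridge gauge, 0.6 kg, 180 mm tall, an upside-down U with a black handle on top. Origin: midway between its two feet, at their underside. z up through the handle, y across the bridge, x out of the dial. It starts on its back: z level with the handle pointing to the robot's right (-y, within 0.35 rad), x up, origin 40 mm above the bench, backs of its feet on the bench, beam on the rest.
- gauge_grip (a point): Middle of the gauge's handle, on its z axis 155 mm from the origin. The handle is a bar 30 along y by 20 along x, from z = 116 to 180. With the gauge lying, the handle is free all round, 30 to 50 mm above the bench.
- gauge_beam (a point): Centre of the gauge's beam (z = 107): 116 along y, 20 along x, z = 98 to 116. On its front is a round dial of radius 24 reaching x = 25. Legs 14 by 12 at y = -52 and +52 run down to steel feet 80 along x, 22 along y, 10 high; 82 mm free between the feet. Centre of mass about 62 mm up: if tipped forward or back less than 20 degrees it rocks upright by itself.
- gauge_slide (a joint): The sprung foot's slide, in m: 0 with the foot at its lowest (60 mm above the undersides of the gauge's feet), growing to 0.032 as the foot is pushed up towards the beam. With the feet on the plate beside a part, 60 mm + this value is the part's height. The spring pushes down with 1.2 N at 0 and 60 N/m more as it is pushed in; the gauge's own weight overcomes it.
- gauge_foot (a point): Centre of the underside of the sprung foot, a steel disc of radius 13 mm and 6 mm thick on a thin spindle, hanging on the gauge's z axis below the middle of the beam.
- rest: Fixed plain wooden block, 35 (x) by 90 (y) by 30 high, under the gauge's beam. Origin: centre of its underside; its x points from the handle end towards the gauge's feet. The bench beyond the gauge's feet is clear for 110 mm. The rest and the steel plate may change sides.
- plate: Fixed dark steel plate, 190 by 190 by 12 high, flat on the bench. Origin: centre of its underside. Only the bottle to be checked stands on it, within 12 mm of its middle.
- bottle: The bottle to be checked, the one on the steel plate: square glass body 40 by 40 by 52 high, brass neck and round brass pump on top, 80 mm tall in all, 0.14 kg, loose, standing. Origin: centre of its underside.
- bottle_top (a point): Centre of the top of that bottle's pump (a flat round top of radius 7 mm), 80 mm above its base.
- bottle_b: A like bottle, standing on the bench farther back on the left. Bystander. Origin: centre of the underside.
- bottle_c: A like bottle, standing on the bench farther back on the right. Bystander. Origin: centre of the underside.
- carton_a: Closed teal carton 118 (x) by 48 by 48 high lying on the bench at the far right. Bystander. Origin: centre of the underside.
- carton_b: Closed teal carton 48 by 48 by 118 high standing in the middle farther back. Bystander. Origin: centre of the underside.
- tape: Roll of tape lying flat, 90 mm across and 30 high, at the far left. Bystander. Origin: centre of the underside.

How it is judged:
By the outcome, as a careful person would: the job done as asked, in the order asked, and still so for the second after the job is handed in, with the robot touching nothing.
It also fails if it takes over 67 s, if anything falls off the work surface, if the arm or the gripper's body presses on something with over 40 N, if the wrist force passes 120 N, or if a joint passes its speed limit or range.

ROBOT

A 6-joint arm with a two-finger parallel gripper is mounted at the origin on the work surface. World frame = base frame: x ahead of the robot, y to its left, z up, the work surface at z = 0. Lengths are in mm, angles in rad, forces in N, time in s.
With the tool pointing down it reaches from about 275 to 850 mm from the base axis. Payload 5.2 kg.
Tool frame: the origin (TCP) lies at the very end of the fingers, on their centre line; the grasp point (between the pads) lies 19 mm behind it; z points along the fingers, y is the line along which they close (so a half turn about z gives the same grasp; the last joint's range is limited). The gripper opens to 85 mm and grips with 20 to 120 N. Pads are 22 mm wide; open, the fingers measure 114 mm over their backs; the gripper's body (76 mm by 85 mm) begins 54 mm behind the grasp point. The pads swing forward as they close: fully open they stand 13 mm farther back than shut.
Start: joints at [-1.448, 0.259, 1.535, -0, 1.348, -0.203], TCP at [176.058, -521.065, 231.31] pointing down, gripper open.
Joint ranges: [-3.14, 3.14], [-0.91, 2.08], [0.19, 2.58], [-1.22, 4.36], [0.22, 2.71], [-3.12, 3.12]. Speed limits (rad/s): [2.57, 2.57, 3.14, 3.14, 3.14, 3.14].

INTERFACE

Orientations are given as [roll, pitch, yaw] about the fixed x, y, z axes, in that order (R = Rz(yaw) Ry(pitch) Rx(roll)).
In Python, from bench import arm, optics, order, status gives the robot as it stands (arm), with the cameras (optics), the job (order) and the readings (status).
- The arm moves only by the shell command python3 drive.py 'ROWS' [OPENING]. ROWS is rows parted by semicolons, their numbers by spaces, 1 to 10 of them, each of 6 numbers: dx, dy, dz in mm, then a rotation vector rx, ry, rz in rad; each row shifts and turns the commanded pose from where the row before left it, along the tool's axes as they then stand; what a row does not reach is not made up. A row lasts 1/8 s, in which the tool goes at most 62.5 mm and 0.188 rad, less where a joint would pass 70% of its speed; a pose out of reach is approached as far as the arm can. OPENING is the finger opening in mm, set as the command begins (- or left out keeps the last). The fingers move at their own pace and stop on an object; the grip force is fixed at half the most. Time passes only in rows, so rows that do not move let the fingers close. It prints the time, the measured TCP pose, the force, the opening and the grip force at its end.
- status.read_state(): the state, without advancing time (a new reading comes with each control period).
- optics.camera(name): name is "scene" or "top"; returns the picture (420x560x3 uint8, red, green, blue); there is no depth.
- optics.calibration(name): a dict with "mtx" (3x3 intrinsics, pixels), "R" (3x3) and "t" (3): a world point X has camera coordinates R X + t. Camera axes: x right, y down, z forward; pixel columns grow to the right and rows downward; lengths in mm; the calibration is good to about 2 mm. A picture is of the moment at which its call begins. calibration takes no time and is no camera call.
- order.finish_job(): hands the job in; it is judged then, once.
The state is a dict: "time": time; "joint_positions": joint angles; "joint_vel": joint speeds; "joint_efforts": joint torques, N m; "ee_pos": TCP position; "eef_rot": TCP orientation; "wrist_force": force on the tool from outside, world axes, zero at the start; "moment": the same for the moment, N m; "width": finger opening in mm; "gripper_force": force on a finger pad.
Only numpy, scipy, OpenCV 4.12 (cv2) and the standard library are available. Lean on these libraries where they do the work, as an engineer would, in place of code of your own. Each camera call takes 0.05 s, during which the arm holds its last target. There are 200 camera calls.

## Working session

There is one attempt and no reset: what is moved stays moved. The work goes in short steps, Python scripts to look and compute and a shell command to move; the robot and the scene stay as the last step left them, time stands still between calls to the robot, and variables do not carry over. Pictures are saved under pics/ and viewed, at most 14 in all, crops included, and the job is handed in when it is done.

```bash
ls; mkdir -p pics; python3 - <<'E'
from bench import arm, optics, order, status
import cv2
for n in("scene","top"):
    im=optics.camera(n); cv2.imwrite(f"pics/{n}0.png",cv2.resize(im[:,:,::-1],(800,600),interpolation=cv2.INTER_CUBIC))
    c=optics.calibration(n); print(n,c)
s=status.read_state(); print(s)
E
```

```text
bench.py
drive.py
pics
scene {'mtx': array([[506.47379488,   0.        , 275.93201257],
       [  0.        , 506.47379488, 208.88493778],
       [  0.        ,   0.        ,   1.        ]]), 'R': array([[ 0.61157646,  0.79096087,  0.01884507],
       [ 0.43320941, -0.31483952, -0.84451506],
       [-0.66204519,  0.52464939, -0.53520013]]), 't': array([-371.42223264, -194.04514125, 1872.50666153])}
top {'mtx': array([[536.18953223,   0.        , 280.09939146],
       [  0.        , 536.18953223, 224.52065709],
       [  0.        ,   0.        ,   1.        ]]), 'R': array([[ 0.0297123 , -0.9994842 ,  0.01218632],
       [-0.98488979, -0.03135509, -0.17032014],
       [ 0.17061439, -0.00694158, -0.98531342]]), 't': array([ -21.30542401,  622.50122136, 1741.70116361])}
{'time': 0.1, 'joint_positions': array([-1.44778801e+00,  2.59318996e-01,  1.53598418e+00,  7.40634910e-06,
        1.34802215e+00, -2.02776661e-01]), 'joint_vel': array([ 8.02200960e-04, -1.64830137e-03, -1.37284570e-03, -1.66919548e-03,
        3.72263877e-05, -5.30134301e-04]), 'joint_efforts': array([ 1.28088359e-03, -4.46968710e+01, -2.91247916e+01, -2.91595334e-04,
        6.17965590e-03, -6.21538788e-06]), 'ee_pos': array([ 176.00501344, -520.5658308 ,  230.52730445]), 'eef_rot': array([-3.13989694e+00, -3.56014451e-04,  3.25783029e-01]), 'wrist_force': array([0.02932851, 0.87256436, 0.94766284]), 'moment': array([-0.00194133,  0.03671464, -0.02478287]), 'gripper_force': 0.0, 'width': 85.05120815396401}
```

View pics/top0.png

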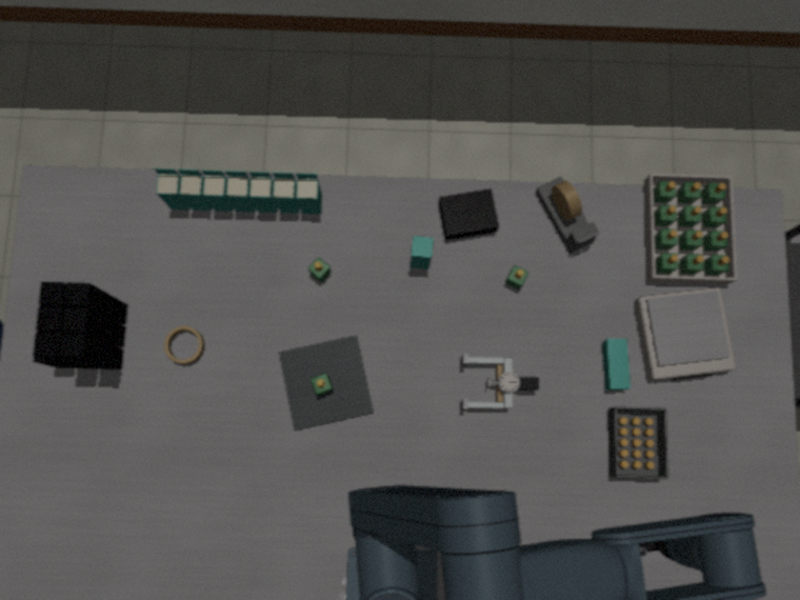

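View pics/scene0.png

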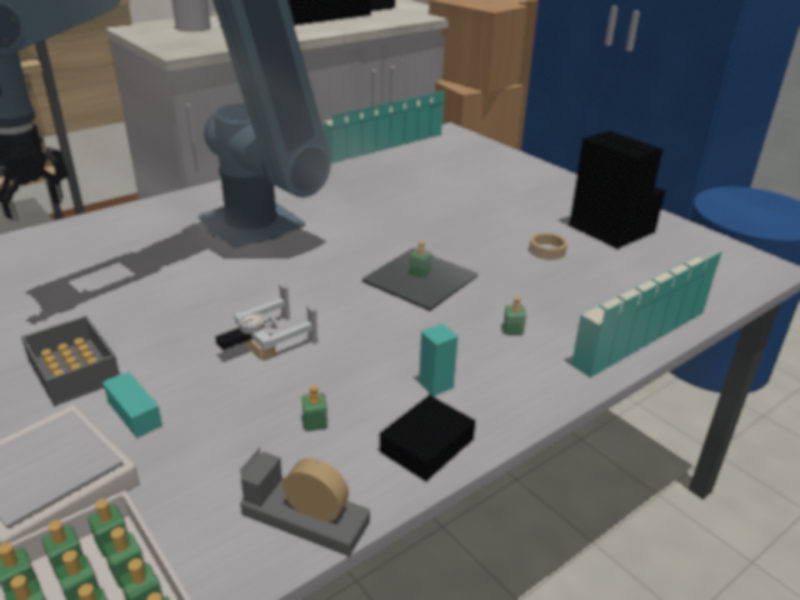

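```bash
cat > h.py <<'E'
import numpy as np,cv2
from bench import arm, optics, order, status
def crop(n,u,v,w,h,k,im=None):
    im=optics.camera(n) if im is None else im
    return cv2.resize(np.ascontiguousarray(im[v:v+h,u:u+w,::-1]),(w*k,h*k),interpolation=cv2.INTER_CUBIC)
def ray(n,u,v,z):
    c=optics.calibration(n);R,t=c["R"],c["t"]
    d=R.T@np.linalg.inv(c["mtx"])@[u,v,1]; o=-R.T@t
    return o+d*(z-o[2])/d[2]
def proj(n,X):
    c=optics.calibration(n);p=c["mtx"]@(c["R"]@np.asarray(X,float)+c["t"]);return p[:2]/p[2]
E
python3 - <<'E'
from h import *
t=optics.camera("top");s=optics.camera("scene")
a=np.hstack([crop("top",310,235,80,60,5,t),crop("top",190,230,80,60,5,t)])
b=np.hstack([crop("scene",145,195,80,60,5,s),crop("scene",250,160,80,60,5,s)])
im=np.vstack([a,b]);cv2.imwrite("pics/c1.png",im)
E
```

```text
(no output)
```

View pics/c1.png

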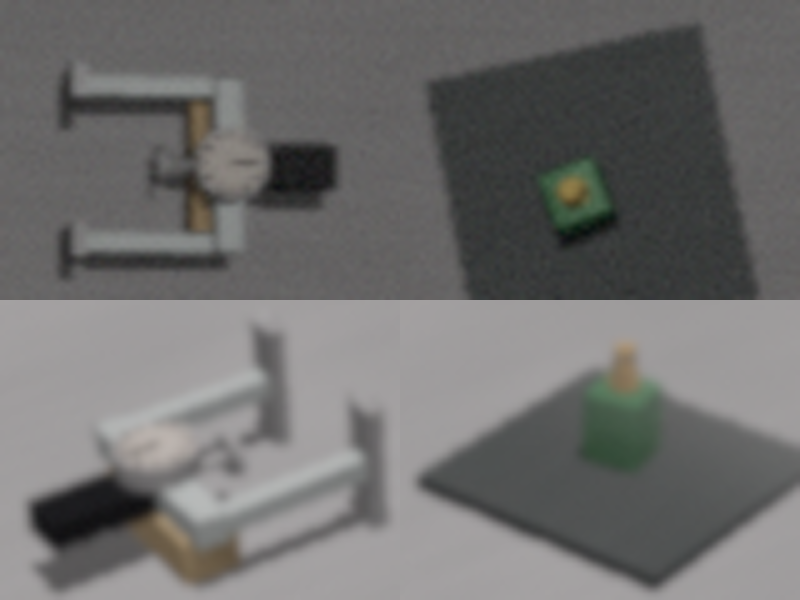

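The top crop shows the gauge with its handle end at crop (336,147–193), its beam ends at (244,80) and (244,250), and the dial centre near (233,166). The plate corner is at (428,82), and the pump top at (573,190). In the scene crop the pump top is at (626,347). Next I'll fit poses to these.

```bash
cat >> h.py <<'E'
def lying(p,l): # gauge-local -> world, x,y,psi of origin; z dir=(sin psi,-cos psi)
    x,y,s=p; z=np.array([np.sin(s),-np.cos(s),0]);X=np.array([0,0,1.]);Y=np.cross(z,X)
    return np.array([x,y,40])+l[0]*X+l[1]*Y+l[2]*z
E
python3 - <<'E'
from h import *
from scipy.optimize import least_squares
px=lambda u,v,ou,ov:np.array([(u+.5)/5-.5+ou,(v+.5)/5-.5+ov])
obs=[("top",(336,147),(10,15,180)),("top",(336,193),(10,-15,180)),("top",(244,80),(10,58,116)),("top",(244,250),(10,-58,116)),("top",(233,166),(25,0,107))]
# choose y sign: image up = +x world ; gauge y -> -x world
obs=[(n,px(*q,310,235),(l[0],-l[1],l[2])) for n,q,l in obs]
obs+=[("scene",px(30,503-300,145,195),(10,15,180)),("scene",px(205,525-300,145,195),(10,58,116))] if 0 else []
f=lambda p:np.concatenate([proj(n,lying(p,l))-q for n,q,l in obs])
r=least_squares(f,[480,-100,0]);print(r.x.round(3),f(r.x).round(1))
p=r.x;print("grip",lying(p,(0,0,155)).round(1))
# check: predicted points in scene crop
for l in[(10,15,180),(10,-15,180),(10,-58,116),(10,58,116),(25,0,107),(40,52,0),(40,-52,0)]:
    print(l,((proj("scene",lying(p,l))-[145,195]+.5)*5-.5+[0,300]).round(),((proj("top",lying(p,l))-[310,235]+.5)*5-.5).round())
# bottle top by triangulation
P=least_squares(lambda X:np.r_[proj("top",X)-px(173,190,190,230),proj("scene",X)-px(226,47,250,160)],[480,130,92]);print("bottle",P.x,P.fun)
print("bottle z92",ray("top",*px(173,190,190,230),92),ray("scene",*px(226,47,250,160),92))
k=.7
C=[ray("top",*((np.array(q)+.5)*k-.5),12) for q in[(280,351),(357,337),(373,412),(296,430)]]
print("plate",np.mean(C,0),[c.round() for c in C])
d=C[1]-C[0];print("yaw",np.arctan2(d[1],d[0]))
E
```

```text
[ 4.86200e+02 -1.48646e+02 -2.00000e-03] [ 0.5 -0.   0.5 -0.2 -0.3 -0.1 -0.5  0.8 -0.2 -0.5]
grip [ 486.  -303.6   40. ]
(10, 15, 180) [ 20. 504.] [338. 192.]
(10, -15, 180) [ 45. 530.] [338. 147.]
(10, -58, 116) [192. 527.] [243.  79.]
(10, 58, 116) [ 91. 429.] [242. 254.]
(25, 0, 107) [152. 449.] [232. 164.]
(40, 52, 0) [273. 325.] [ 70. 236.]
(40, -52, 0) [369. 405.] [73. 77.]
bottle [470.67586805 175.87498172  95.21952942] [-0.59092889 -0.47978381 -0.74330376  0.07704446]
bottle z92 [469.47375884 174.20644294  92.        ] [467.0159647  182.10359675  92.        ]
plate [477.79382703 167.60838328  12.        ] [array([548., 281.,  12.]), array([588., 100.,  12.]), array([411.,  55.,  12.]), array([364., 234.,  12.])]
yaw -1.3570485980825564
```

```bash
python3 drive.py '0 0 0 0 0 -.178;0 0 0 0 0 -.178;0 0 0 0 0 -.178;0 0 0 0 0 -.178;0 0 0 0 0 -.178;0 0 0 0 0 -.178;0 0 0 0 0 -.178' 70; python3 drive.py '20 39 5 0 0 0;20 39 5 0 0 0;20 39 5 0 0 0;20 39 5 0 0 0;20 39 5 0 0 0;20 39 5 0 0 0;20 39 5 0 0 0;20 39 5 0 0 0'; python3 drive.py '0 0 0 0 .157 0;0 0 0 0 .157 0;0 0 0 0 .157 0;0 0 0 0 .157 0;0 0 0 0 .157 0;0 0 0 0 0 0'
python3 drive.py '-21 0 21 0 0 0;-21 0 21 0 0 0;-21 0 21 0 0 0;0 0 20 0 0 0;0 0 20 0 0 0;0 0 20 0 0 0;0 0 20 0 0 0;0 0 20 0 0 0;0 0 0 0 0 0'; python3 - <<'E'
from h import *
a=crop("top",300,225,100,75,4);b=crop("scene",125,180,100,75,4);cv2.imwrite("pics/c2.png",np.hstack([a,b]))
print(status.read_state()["joint_positions"].round(2))
E
```

```text
time: 3.95
ee_pos: [487.9, -288.5, 32.2]
eef_rot: [-3.141, -0.783, 1.574]
wrist_force: [0.1, 0.4, -0.0]
width: 69.7
gripper_force: 0.0
[-0.99  0.85  1.32  0.4   1.66 -1.1 ]
```

View pics/c2.png

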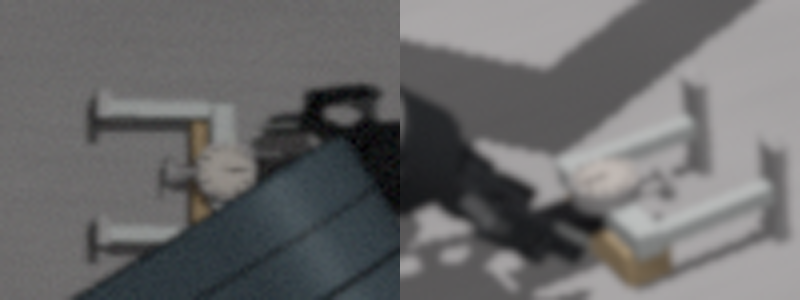

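The fingers straddle the handle, and nothing else is touched. Closing now.

```bash
python3 drive.py '0 0 4 0 0 0;0 0 0 0 0 0' ; python3 drive.py '0 0 0 0 0 0;0 0 0 0 0 0;0 0 0 0 0 0;0 0 0 0 0 0;0 0 0 0 0 0;0 0 0 0 0 0;0 0 0 0 0 0' 15; python3 - <<'E'
from h import *
from scipy.spatial.transform import Rotation as R
for c in([76.3,0,118],):
    for a in(-.0785,-.157): print(a,(np.array(c)-R.from_rotvec([0,a,0]).apply(c)).round(2))
E
```

```text
time: 4.3
ee_pos: [487.9, -287.6, 28.9]
eef_rot: [3.141, -0.784, 1.572]
wrist_force: [0.6, 1.0, 0.7]
width: 70.1
gripper_force: 0.0
time: 5.18
ee_pos: [487.9, -287.7, 28.8]
eef_rot: [3.141, -0.784, 1.572]
wrist_force: [0.1, -3.5, 2.5]
width: 29.2
gripper_force: 60.1
-0.0785 [ 9.49  0.   -5.62]
-0.157 [ 19.39   0.   -10.48]
```

```bash
python3 drive.py '3.5 0 -3.5 0 0 0;3.5 0 -3.5 0 0 0;0 0 0 0 0 0'; python3 drive.py '9.5 0 -5.6 0 -.0785 0;9.5 0 -5.6 0 -.0785 0;9.5 0 -5.6 0 -.0785 0;9.5 0 -5.6 0 -.0785 0;9.5 0 -5.6 0 -.0785 0;9.5 0 -5.6 0 -.0785 0;9.5 0 -5.6 0 -.0785 0;9.5 0 -5.6 0 -.0785 0;9.5 0 -5.6 0 -.0785 0;9.5 0 -5.6 0 -.0785 0';  python3 - <<'E'
from h import *
a=crop("top",300,225,100,75,4);b=crop("scene",125,160,100,75,4);cv2.imwrite("pics/c3.png",np.hstack([a,b]))
print(status.read_state()["joint_positions"].round(2))
E
```

```text
time: 5.55
ee_pos: [487.8, -287.3, 38.3]
eef_rot: [-3.141, -0.784, 1.572]
wrist_force: [0.1, -0.6, -7.3]
width: 29.2
gripper_force: 59.6
time: 6.8
ee_pos: [486.4, -224.4, 126.6]
eef_rot: [-3.139, -0.0, 1.572]
wrist_force: [0.4, 0.4, -6.4]
width: 29.2
gripper_force: 60.3
[-0.64  0.33  1.71  0.    1.1  -0.64]
```

View pics/c3.png

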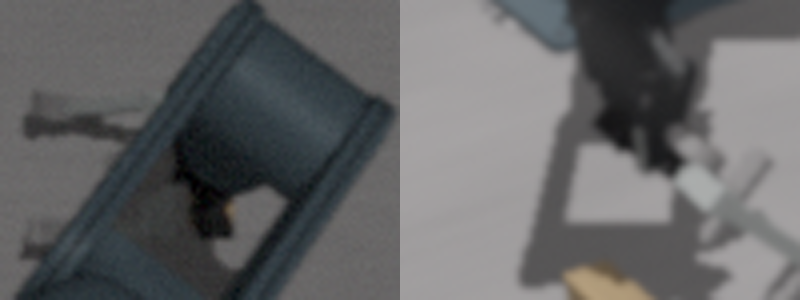

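```bash
python3 drive.py '9.5 0 -5.6 0 -.0785 0;9.5 0 -5.6 0 -.0785 0;9.5 0 -5.6 0 -.0785 0;9.5 0 -5.6 0 -.0785 0;9.5 0 -5.6 0 -.0785 0;9.5 0 -5.6 0 -.0785 0;9.5 0 -5.6 0 -.0785 0;9.5 0 -5.6 0 -.0785 0;9.5 0 -5.6 0 -.0785 0;9.5 0 -5.6 0 -.0785 0'; python3 drive.py '0 0 0 0 0 0;0 0 0 0 0 0'; python3 - <<'E'
from h import *
a=crop("top",270,225,100,75,4);b=crop("scene",140,140,100,75,4);cv2.imwrite("pics/c4.png",np.hstack([a,b]))
print(status.read_state()["joint_positions"].round(2))
E
```

```text
time: 8.15
ee_pos: [486.3, -119.9, 144.9]
eef_rot: [-3.138, 0.785, 1.571]
wrist_force: [-0.5, 0.2, -7.2]
width: 29.4
gripper_force: 60.6
time: 8.4
ee_pos: [487.3, -120.5, 145.5]
eef_rot: [-3.139, 0.783, 1.572]
wrist_force: [-0.5, -0.3, -7.5]
width: 29.1
gripper_force: 60.7
[ 0.04  0.39  1.87 -0.9   1.12  0.55]
```

View pics/c4.png

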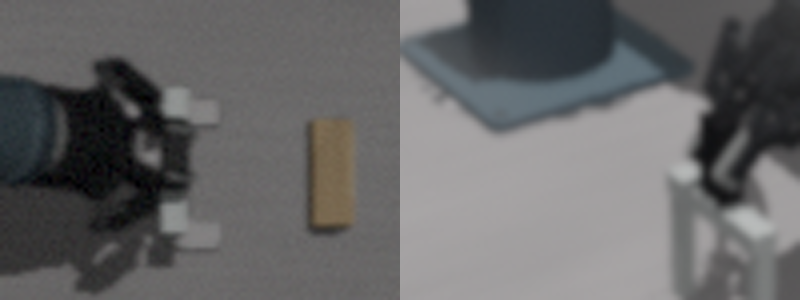

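The gauge hangs upright, with its two feet at crop (205,110) and (205,235) and clear of the rest. I'll lower it until the feet touch.

```bash
python3 drive.py '1.5 0 1.5 0 0 0;1.5 0 1.5 0 0 0;0 0 0 0 0 0;0 0 0 0 0 0'; python3 drive.py '1.5 0 1.5 0 0 0;0 0 0 0 0 0;0 0 0 0 0 0'
```

```text
time: 9.0
ee_pos: [487.6, -120.3, 141.8]
eef_rot: [-3.142, 0.785, 1.572]
wrist_force: [-0.3, -0.2, -7.6]
width: 29.2
gripper_force: 60.7
time: 9.38
ee_pos: [487.9, -120.4, 140.3]
eef_rot: [3.141, 0.786, 1.571]
wrist_force: [-1.4, 0.3, -0.0]
width: 29.0
gripper_force: 61.4
```

```bash
python3 drive.py '.5 0 .5 0 0 0;0 0 0 0 0 0'; python3 drive.py '0 0 0 0 0 0;0 0 0 0 0 0;0 0 0 0 0 0;0 0 0 0 0 0;0 0 0 0 0 0' 70; python3 drive.py '0 0 -20 0 0 0;0 0 -20 0 0 0;0 0 -25 0 0 0;0 0 -25 0 0 0;-20 0 -20 0 0 0;0 0 0 0 0 0'; python3 - <<'E'
from h import *
print(status.read_state()["joint_positions"].round(2))
a=crop("top",270,225,80,75,5);b=crop("scene",170,150,80,75,5);cv2.imwrite("pics/c5.png",np.hstack([a,b]))
E
```

```text
time: 9.62
ee_pos: [487.9, -120.7, 140.2]
eef_rot: [3.14, 0.787, 1.571]
wrist_force: [-1.9, 0.3, 5.4]
width: 28.9
gripper_force: 61.8
time: 10.25
ee_pos: [487.7, -120.2, 138.9]
eef_rot: [-3.141, 0.785, 1.572]
wrist_force: [0.1, -0.0, 0.3]
width: 70.0
gripper_force: 0.0
time: 11.0
ee_pos: [488.7, -56.3, 232.8]
eef_rot: [3.135, 0.785, 1.568]
wrist_force: [-0.3, 0.4, -0.6]
width: 69.8
gripper_force: 0.0
[ 0.17  0.31  1.74 -0.8   1.35  0.45]
```

View pics/c5.png

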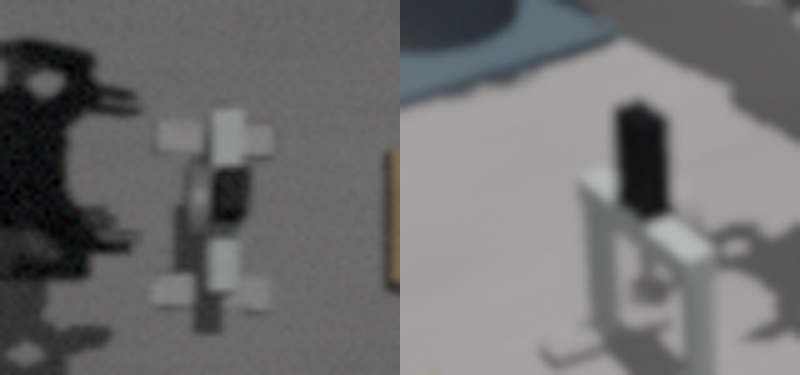

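```bash
cat >> h.py <<'E'
def stand(p,l):
    x,y,s,z0=*p,0
    c,d=np.cos(s),np.sin(s); return np.array([x+c*l[0]-d*l[1],y+d*l[0]+c*l[1],l[2]])
E
python3 - <<'E'
from h import *
from scipy.optimize import least_squares
px=lambda u,v:np.array([(u+.5)/5-.5+270,(v+.5)/5-.5+225])
obs=[((212,110),(10,-58,116)),((244,110),(-10,-58,116)),((207,291),(10,58,116)),((238,291),(-10,58,116)),((157,138),(40,-52,10)),((274,138),(-40,-52,10)),((152,292),(40,52,10)),((270,292),(-40,52,10))]
f=lambda p:np.concatenate([proj("top",stand(p,l))-px(*q) for q,l in obs])
r=least_squares(f,[487,-107,1.57]);print(r.x.round(3),f(r.x).round(1))
for l in[(10,15,180),(-10,-15,180),(10,-58,116),(10,58,116)]: print(((proj("scene",stand(r.x,l))-[170,150]+.5)*5-.5).round()+[400,0])
E
```

```text
[ 485.981 -115.729    1.569] [-0.1 -0.2 -0.3  0.   0.1 -0.1  0.2  0.1 -0.1 -0.3 -0.1  0.5  0.1 -0.4
  0.2  0.4]
[638. 101.]
[636. 132.]
[713. 255.]
[603. 170.]
```

```bash
python3 drive.py '0 0 0 0 .157 0;0 0 0 0 .157 0;0 0 0 0 .157 0;0 0 0 0 .157 0;0 0 0 0 .157 0;-29 -1 0 0 0 0;-29 -1 0 0 0 0;0 0 0 0 0 0'; python3 - <<'E'
from h import *
a=crop("top",270,225,80,75,5);b=crop("scene",170,130,80,75,5);cv2.imwrite("pics/c6.png",np.hstack([a,b]))
E
```

```text
time: 12.1
ee_pos: [484.9, -116.4, 229.5]
eef_rot: [-3.139, -0.001, 1.568]
wrist_force: [0.8, 0.2, 0.4]
width: 69.7
gripper_force: 0.0
```

View pics/c6.png

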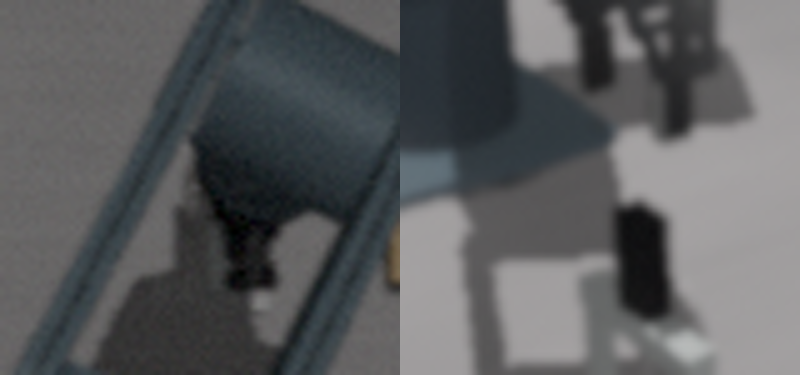

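The fingers at crop (597,85) and (677,130) straddle the handle line at x≈640. Descending and gripping.

```bash
python3 drive.py '1 0 20 0 0 0;0 0 20 0 0 0;0 0 20 0 0 0;0 0 20 0 0 0;0 0 8 0 0 0;0 0 0 0 0 0'; python3 drive.py '0 0 0 0 0 0;0 0 0 0 0 0;0 0 0 0 0 0;0 0 0 0 0 0;0 0 0 0 0 0;0 0 0 0 0 0;0 0 0 0 0 0' 15; python3 drive.py '0 0 -20 0 0 0;0 0 -30 0 0 0;0 0 -30 0 0 0;0 0 -30 0 0 0;0 0 0 0 0 0'
```

```text
time: 12.95
ee_pos: [485.4, -112.8, 142.5]
eef_rot: [-3.14, -0.001, 1.573]
wrist_force: [0.4, 0.2, 0.1]
width: 70.2
gripper_force: 0.0
time: 13.82
ee_pos: [486.8, -114.0, 143.8]
eef_rot: [3.139, 0.001, 1.572]
wrist_force: [4.0, -0.5, 6.6]
width: 29.5
gripper_force: 61.1
time: 14.45
ee_pos: [485.5, -113.9, 253.3]
eef_rot: [3.141, 0.001, 1.572]
wrist_force: [0.8, -0.5, -7.5]
width: 29.1
gripper_force: 61.2
```

```bash
python3 drive.py '15 -1 -10 0 0 0;30 -2 -10 0 0 0;35 -2 0 0 0 0;35 -2 0 0 0 0;35 -2 0 0 0 0;35 -2 0 0 0 0;35 -2 0 0 0 -.05;35 -2 0 0 0 -.05;25 -1 0 0 0 -.05;10 -1 0 0 0 -.05'; python3 drive.py '0 0 0 0 0 0;0 0 0 0 0 0'; python3 - <<'E'
from h import *
a=crop("top",185,215,80,75,5);b=crop("scene",250,105,80,100,5);
cv2.imwrite("pics/c7.png",np.hstack([cv2.copyMakeBorder(a,0,125,0,0,0),b]))
E
```

```text
time: 15.7
ee_pos: [460.7, 177.4, 271.3]
eef_rot: [-3.138, -0.001, 1.776]
wrist_force: [0.1, -0.8, -6.3]
width: 29.2
gripper_force: 61.2
time: 15.95
ee_pos: [462.5, 174.9, 272.5]
eef_rot: [-3.141, 0.001, 1.771]
wrist_force: [0.4, 0.5, -6.5]
width: 29.2
gripper_force: 61.2
```

View pics/c7.png

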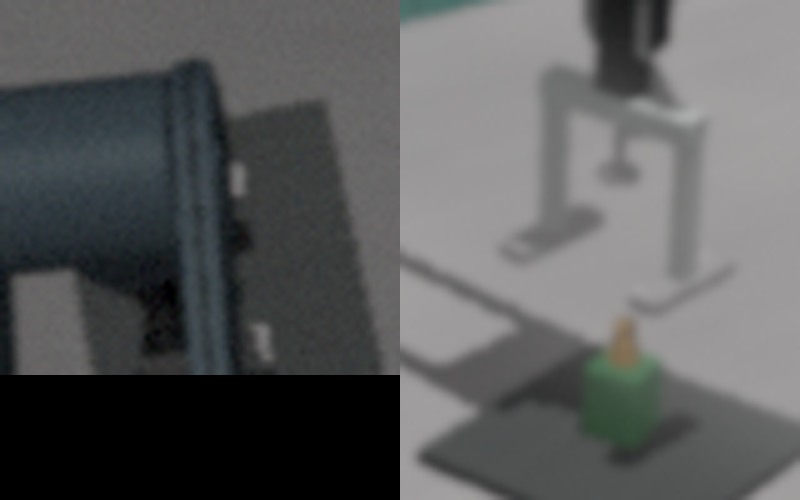

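```bash
python3 - <<'E'
from h import *
s=optics.camera("scene").astype(int)
sub=s[150:200,285:320+30]; m=(sub[...,0]>sub[...,2]+35)&(sub[...,0]>sub[...,1]+15)
v,u=np.nonzero(m);v+=150;u+=285
for r in np.unique(v): print(r,u[v==r])
c=s[130:146,365-0-115+30:305].sum(2)//3
print("disc rows 130.. cols 280..");print(c)
t=cv2.imread("pics/top0.png").astype(int)[...,::-1]
sub=t[365:405,300:345];w=np.clip(np.minimum(sub[...,0]-sub[...,2]-35,sub[...,0]-sub[...,1]-10),0,None)
V,U=np.mgrid[365:405,300:345];pu=np.array([(U*w).sum(),(V*w).sum()])/w.sum();pu=(pu+.5)*.7-.5
print("top orange centroid",pu,ray("top",*pu,92),ray("top",*pu,88))
tcp=[462.5,174.9]
q=lambda a,b:((a+.5)/5-.5+250,(b+.5)/5-.5+105)
f=ray("scene",*q(219,173),192.2);b=ray("scene",*q(225,322),92)
print("foot",f.round(1),"pump",b.round(1),"delta",(b-f).round(1))
print("pred foot px",proj("scene",[462.5,173.2,192.2]))
E
```

```text
170 [294]
171 [294]
172 [294]
173 [294 295]
174 [294 295]
175 [294 295]
176 [294 295]
disc rows 130.. cols 280..
[[114 114 117 129 142 150 152 152 152 150 149 145 135 122 115 114 114 114
  115 115 115 115 116 118 121]
 [114 113 118 129 143 150 153 153 153 153 152 148 138 123 114 114 116 117
  119 120 120 118 117 116 115]
 [114 114 118 129 143 151 153 153 153 153 153 149 139 123 117 122 127 129
  131 132 130 128 125 121 117]
 [115 114 118 129 143 150 153 153 153 154 153 149 138 123 119 131 140 144
  145 145 145 142 138 132 124]
 [115 114 118 129 142 150 153 153 154 154 154 150 137 122 122 136 148 152
  153 153 153 152 150 143 133]
 [115 114 118 130 143 151 154 155 155 155 155 149 137 122 123 138 150 154
  155 156 156 156 155 150 138]
 [115 115 119 131 144 152 155 155 155 154 151 146 133 121 121 135 147 152
  155 156 156 156 156 151 140]
 [114 115 120 132 145 153 155 155 154 149 142 134 124 116 116 125 136 145
  152 155 156 156 156 152 141]
 [115 115 121 134 147 153 155 155 152 143 132 125 120 114 111 114 121 134
  147 154 156 156 156 152 141]
 [115 115 121 135 147 153 154 154 150 140 
[... 243 characters left out ...]
 150 155 157 157 156 151 139]
 [115 116 121 134 146 153 154 155 154 153 149 146 143 142 142 142 145 149
  154 156 157 157 157 151 139]
 [115 115 121 134 147 152 154 155 155 155 154 153 153 153 152 152 153 155
  156 157 157 157 156 150 137]
 [115 115 121 133 145 150 151 152 154 154 155 155 156 155 156 156 156 156
  156 156 156 156 155 148 135]
 [115 115 120 129 137 139 140 143 147 151 153 154 156 156 156 156 156 156
  156 156 156 156 154 147 134]]
top orange centroid [223.90903614 267.88674699] [468.51985431 175.09961072  92.        ] [468.87110375 175.48052788  88.        ]
foot [457.3 179.5 192.2] pump [466.6 181.6  92. ] delta [   9.4    2.1 -100.2]
pred foot px [292.89197267 140.28310241]
```

```bash
python3 drive.py '.5 7.8 0 0 0 0;0 0 20 0 0 0;0 0 20 0 0 0;0 0 20 0 0 0;0 0 15 0 0 0;0 0 10 0 0 0;0 0 0 0 0 0;0 0 0 0 0 0'; python3 - <<'E'
from h import *
b=crop("scene",260,130,70,60,10);cv2.imwrite("pics/c8.png",b)
st=status.read_state();print(st["ee_pos"])
E
```

```text
time: 17.1
ee_pos: [470.8, 177.8, 188.6]
eef_rot: [3.14, 0.0, 1.772]
wrist_force: [1.0, -0.0, -6.6]
width: 29.1
gripper_force: 61.1
[470.84427444 177.84367763 188.73887154]
```

View pics/c8.png

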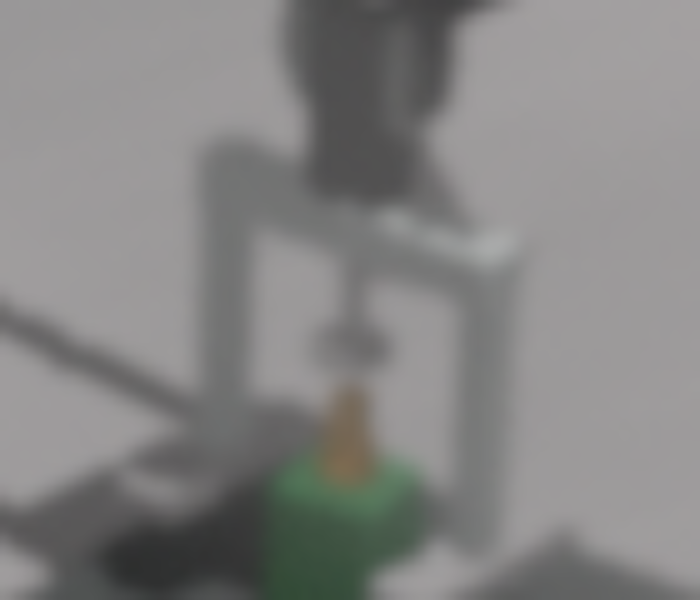

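```bash
python3 - <<'E'
from h import *
s=optics.camera("scene").astype(int)
sub=s[160:184,285:305];print((sub[...,0]-sub[...,2]))
print(s[158:172,286:304].sum(2)//3)
q=lambda a,b:((a+.5)/10-.5+260,(b+.5)/10-.5+130)
f=ray("scene",*q(352,345),108.4)
for b in((347,383),(348,386)): print("delta",(ray("scene",*q(*b),92)-f).round(1))
for P in([469,175,108.4],[469,175,105.4],[469,175,111.4],[469,175,92],[469,175,75]):print(proj("scene",P))
E
```

```text
[[ 1  2  1  1  2  2  2  2  2  1  1  1  1  2  1  2  2  2  1  1]
 [ 1  2  2  2  2  2  2  1  3  2  1  2  1  2  2  1  1  2  2  2]
 [ 1  1  2  1  2  2  2  2  2  1  2  2  2  1  1  2  2  1  2  1]
 [ 2  2  2  2  2  1  2  2  2  1  1  2  1  1  2  2  1  2  2  1]
 [ 1  1  2  2  1  1  1  1  2  2  1  2  2  1  2  1  2  2  2  1]
 [ 1  2  2  2  2  2  1  2  1  1  1  2  2  2  2  2  2  1  2  2]
 [ 1  2  2  2  2  2  2  1  2  2  2  2  2  2  2  2  2  2  2  2]
 [ 1  2  1  2  2  2  2  3  3  4  4  4  2  2  2  2  2  1  2  1]
 [ 1  2  2  1  2  2  2  4  8 11 11  9  6  3  2  3  2  2  2  1]
 [ 1  1  2  1  1  2  4  8 14 20 19 14  7  3  3  2  2  2  1  2]
 [ 1  2  1  2  2  2  4 10 19 25 24 16  7  3  2  2  2  3  2  1]
 [ 0  1  2  2  1  2  5 14 23 29 27 18  8  3  2  1  2  2  2  1]
 [ 0  0  1  1  1  2  7 17 27 31 30 20  9  4  2  2  1  2  2  2]
 [ 0  1  2  2  1  2  9 20 29 33 32 23 12  5  3  2  1  2  1  1]
 [ 0  1  1  0  0  3 11 23 32 36 34 27 15  6  2  1  2  2  2  1]
 [ 1  1  1  0  0  3 12 26 35 38 37 30 17  7  2  0  2  1  2  2]
 [ 1  1  0 -2 -2  0 13 28 38 42 38 31 18  5 -1 -2 -1  1  1  1]
 [ 0  0 -1 -4 -5 -3  8 23 33 
[... 955 characters left out ...]
 147 138 127 122 118 114 111 113 123 139 149 153 154 153]
 [150 153 154 153 150 141 133 127 124 121 120 124 134 144 151 154 154 153]
 [150 154 154 153 152 148 142 135 130 129 132 138 145 150 153 154 154 153]
 [146 149 150 151 152 151 144 134 126 125 132 142 150 153 154 154 154 153]
 [134 136 137 141 145 147 140 127 115 113 124 139 150 154 154 153 154 153]
 [116 117 118 123 131 135 131 118 107 106 117 136 150 153 154 153 153 152]
 [104 104 104 108 114 119 118 110 105 105 116 134 149 153 154 153 152 152]]
delta [ -4.8   2.7 -16.4]
delta [ -3.    1.6 -16.4]
[293.66332308 165.24154474]
[293.62757586 166.08869558]
[293.6991423  164.39268748]
[293.46877838 169.85193734]
[293.26935012 174.57806236]
```

```bash
python3 drive.py '-1.4 -.9 0 0 0 0;0 0 5 0 0 0;0 0 5 0 0 0;0 0 4 0 0 0;0 0 4 0 0 0;0 0 4 0 0 0;0 0 4 0 0 0;0 0 3 0 0 0;0 0 0 0 0 0;0 0 0 0 0 0'; python3 drive.py '0 0 1.5 0 0 0;0 0 1 0 0 0;0 0 0 0 0 0;0 0 0 0 0 0'; python3 - <<'E'
from h import *
b=crop("scene",260,130,70,60,10);cv2.imwrite("pics/c9.png",b)
E
```

```text
time: 18.45
ee_pos: [469.6, 176.2, 159.1]
eef_rot: [3.141, -0.0, 1.772]
wrist_force: [-0.2, 0.0, -4.4]
width: 29.4
gripper_force: 61.5
time: 18.95
ee_pos: [469.6, 176.2, 156.5]
eef_rot: [3.142, -0.0, 1.772]
wrist_force: [-1.2, -0.3, -4.8]
width: 29.6
gripper_force: 61.7
```

View pics/c9.png

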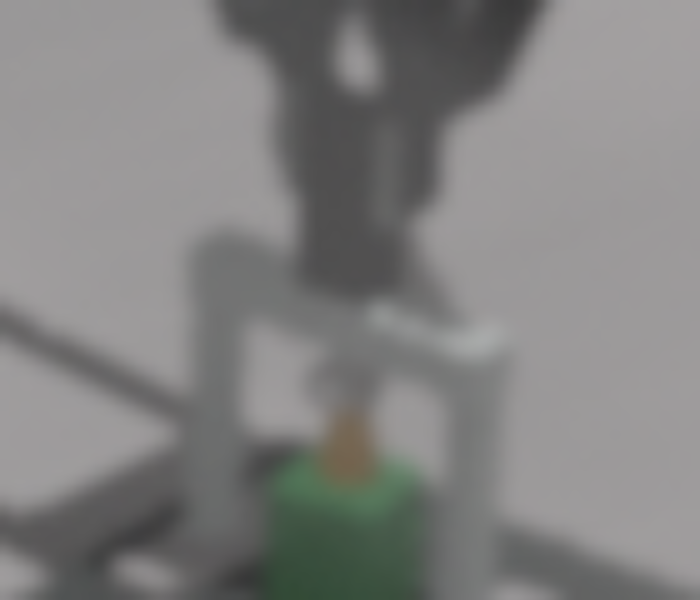

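```bash
python3 - <<'E'
from h import *
s=optics.camera("scene").astype(int)
print((s[...,0]-s[...,2])[164:182,288:302])
print(s[162:176,288:302].sum(2)//3)
st=status.read_state();print(st["ee_pos"],st["wrist_force"])
for x,y,z in[(469,175,92),(469,175,95),(469,175,98)]:
  a=np.linspace(0,6.28,60);e=np.array([proj("scene",[x+13*np.cos(t),y+13*np.sin(t),z]) for t in a]);print(e.min(0),e.max(0),proj("scene",[x,y,z]))
E
```

```text
[[ 1  2  2  0  1  0  0  0  0  0  0 -1  0 -1]
 [ 1  2  2  2  1  0  0  0  0  0  0 -1 -1  0]
 [ 2  2  1  2  1  2  1  0  0  1  1  0  0  0]
 [ 2  2  2  1  1  1  1  1  1  1  1  0  0  0]
 [ 2  2  2  1  1  2  1  1  1  1  2  2  1  1]
 [ 1  2  2  2  2  3  3  3  2  2  2  2  2  2]
 [ 2  2  3  3  4  7  8  8  7  3  2  2  2  2]
 [ 2  3  3  4  8 14 19 18 13  6  3  3  2  2]
 [ 2  2  3  4 11 21 28 27 19 11  5  2  2  2]
 [ 2  2  2  6 14 26 32 31 25 14  6  2  2  2]
 [ 1  1  3  8 20 31 35 33 27 15  6  2  1  2]
 [-1 -1  2 12 24 33 36 34 29 18  7  1  0  1]
 [-3 -3  0 11 25 34 35 35 30 18  5 -1 -1  0]
 [-4 -5 -2  7 19 27 31 30 26 14  3 -2 -4 -2]
 [-5 -5 -4  0  8 15 19 18 14  5 -1 -4 -4 -2]
 [-4 -5 -6 -4 -1  2  4  4  2 -2 -4 -5 -3 -3]
 [-4 -4 -5 -4 -4 -4 -3 -3 -5 -4 -4 -4 -4 -3]
 [-3 -4 -2 -3 -4 -3 -4 -5 -5 -4 -4 -4 -3 -3]]
[[124 120 118 118 117 117 117 118 124 135 140 140 141 141]
 [137 130 126 123 121 119 118 119 120 124 128 132 138 142]
 [147 142 138 133 126 120 118 118 119 119 120 122 126 130]
 [152 150 145 137 127 118 115 116 117 117 117 118 119 121]
 [153 150 143 131 120 113 111 112 113 114 117 120 120
[... 168 characters left out ...]
7 147 150 147]
 [156 154 148 139 128 119 113 109 113 128 143 151 152 152]
 [156 155 153 145 131 117 108 107 114 131 146 152 153 152]
 [149 149 149 144 129 111 103 103 112 130 145 151 152 152]
 [128 130 133 131 120 107 100 102 109 126 143 150 152 152]
 [ 98 102 108 111 107 101  99 100 107 121 137 146 150 151]
 [ 80  86  93  98  98  98  98  98 102 113 126 136 142 146]]
[469.61173282 176.21920582 156.47838994] [-1.04004495  0.40717133 -3.99554702]
[289.36657234 167.93563265] [297.57101976 171.79548292] [293.46877838 169.85193734]
[289.39789218 167.09982794] [297.61057025 170.95206268] [293.50420661 169.01234604]
[289.42927483 166.26235858] [297.65020008 170.10693947] [293.53970588 168.17107111]
```

```bash
python3 drive.py '0 0 1 0 0 0;0 0 0 0 0 0;0 0 0 0 0 0'; python3 drive.py '0 0 .7 0 0 0;0 0 0 0 0 0;0 0 0 0 0 0'
```

```text
time: 19.42
ee_pos: [469.8, 176.3, 155.7]
eef_rot: [3.141, -0.0, 1.772]
wrist_force: [-1.6, -0.5, -0.9]
width: 29.4
gripper_force: 61.9
time: 19.8
ee_pos: [470.0, 176.4, 155.6]
eef_rot: [3.14, -0.0, 1.772]
wrist_force: [-2.0, 1.1, 6.7]
width: 29.4
gripper_force: 62.8
```

```bash
python3 drive.py '0 0 -.4 0 0 0;0 0 0 0 0 0'; python3 drive.py '0 0 0 0 0 0;0 0 0 0 0 0;0 0 0 0 0 0;0 0 0 0 0 0;0 0 0 0 0 0' 62; python3 drive.py '0 0 -15 0 0 0;0 0 -20 0 0 0;0 0 -30 0 0 0;0 0 -30 0 0 0;-40 0 -20 0 0 0;-50 0 0 0 0 0;-50 0 0 0 0 0;-50 0 0 0 0 0;0 0 0 0 0 0'; python3 - <<'E'
from h import *
a=crop("top",185,220,80,100,5);b=crop("scene",250,115,80,100,5);cv2.imwrite("pics/c10.png",np.hstack([a,b]))
E
```

```text
time: 20.05
ee_pos: [469.9, 176.4, 155.6]
eef_rot: [3.141, -0.0, 1.772]
wrist_force: [-1.1, 0.8, 5.2]
width: 29.3
gripper_force: 62.8
time: 20.68
ee_pos: [469.6, 176.2, 155.1]
eef_rot: [3.142, -0.0, 1.772]
wrist_force: [-0.2, -0.6, 0.3]
width: 62.2
gripper_force: 0.0
time: 21.8
ee_pos: [508.3, -13.2, 271.1]
eef_rot: [3.141, 0.001, 1.767]
wrist_force: [-0.4, 0.9, 0.8]
width: 61.9
gripper_force: 0.0
```

View pics/c10.png

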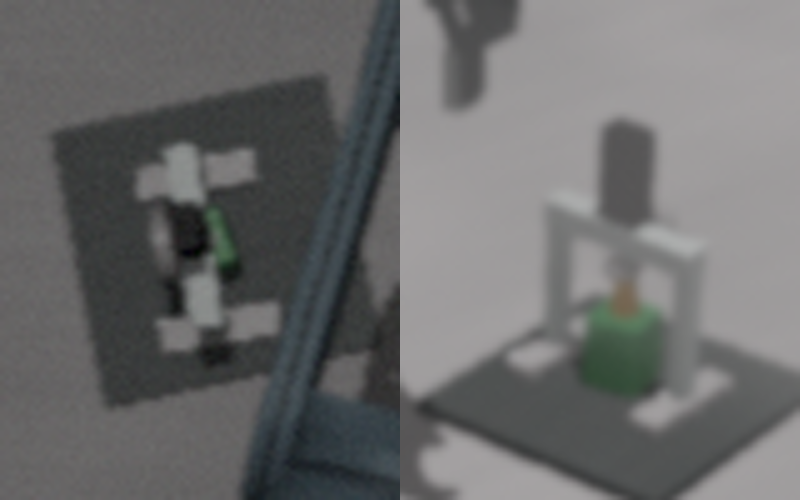

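The gauge stands on the plate by itself over the bottle. In the top crop its foot ends are at about (136,183), (257,164), (159,335) and (280,318). I'll check how well it is centred on the pump.

```bash
python3 - <<'E'
from h import *
from scipy.optimize import least_squares
px=lambda u,v:np.array([(u+.5)/5-.5+185,(v+.5)/5-.5+220])
obs=[((136,183),(40,-52,22)),((257,164),(-40,-52,22)),((159,335),(40,52,22)),((280,318),(-40,52,22)),((181,144),(0,-58,128)),((207,328),(0,58,128))]
f=lambda p:np.concatenate([proj("top",stand(p,l))-px(*q) for q,l in obs])
r=least_squares(f,[469,175,1.77]);print(r.x.round(3),f(r.x).round(1))
s=optics.camera("scene").astype(int);d=(s[...,0]-s[...,2])[166:182,288:302];print(d)
print(s[160:174,288:302].sum(2)//3)
E
```

```text
[469.28  173.713   1.759] [ 0.5 -0.  -0.2  0.1  0.2  0.2 -0.3 -0.2 -0.   0.2 -0.1 -0.4]
[[ 2  2  2  1  2  1  1  1  1  0  0  0  0 -1]
 [ 2  2  2  0  1  1  1  1  1  0  0  0  0  0]
 [ 3  2  2  1  1  1  1  1  1  1  2  2  1  0]
 [ 2  2  2  2  2  3  2  3  2  3  2  2  2  2]
 [ 2  2  2  2  4  6  7  8  6  4  2  2  2  2]
 [ 2  2  3  4  7 13 16 17 13  7  3  2  2  2]
 [ 2  2  2  5 10 20 25 26 20 10  5  3  2  1]
 [ 2  1  2  5 13 24 30 30 24 14  6  3  1  2]
 [ 0  0  1  6 16 27 33 33 26 16  7  3  2  1]
 [-1 -2  0  6 20 30 34 34 29 19  7  1  1  1]
 [-3 -3 -2  7 20 31 35 34 29 19  7 -1 -2 -1]
 [-4 -4 -4  4 16 26 30 29 25 15  3 -2 -3 -2]
 [-4 -5 -6 -2  6 13 18 17 13  6  0 -4 -4 -2]
 [-3 -5 -5 -4 -2  1  4  3  1 -2 -4 -5 -4 -3]
 [-3 -5 -4 -5 -4 -3 -4 -4 -5 -5 -5 -4 -4 -2]
 [-3 -4 -3 -3 -4 -3 -5 -5 -5 -4 -4 -3 -3 -3]]
[[122 123 122 119 117 114 112 107 108 120 137 149 154 155]
 [121 121 121 121 120 121 120 119 126 139 155 164 169 169]
 [127 124 123 121 121 121 122 123 130 140 152 162 167 170]
 [139 134 129 125 122 121 121 123 125 130 137 146 153 159]
 [149 145 139 132 127 123 121 121 121 123 125 129 134 140]
 [153 150 145 138 130 122 119 118 120 121 121 122 123 126]
 [154 152 146 137 125 118 115 115 116 119 121 122 122 121]
 [155 152 144 132 122 116 112 111 113 117 123 127 128 125]
 [156 152 143 133 126 120 114 111 111 117 128 137 138 134]
 [156 153 145 135 127 122 116 113 112 122 136 146 148 144]
 [157 155 149 141 130 121 116 112 114 128 143 151 153 151]
 [157 156 154 147 134 119 112 109 114 130 145 152 154 153]
 [153 152 151 146 134 117 107 106 112 128 144 152 154 154]
 [139 137 137 135 124 111 104 104 110 127 143 151 153 153]]
```

```bash
python3 -c "
from bench import arm, optics, order, status
print(order.finish_job())"
```

```text
the job is handed in; nothing more can be done
None
```

I stood the gauge upright on the bench, let it go, took it afresh and lowered it onto the plate, where it stands by itself with its sprung foot about 2 mm off the pump's centre by camera; the bottle and other goods were left alone, and the job was handed in at about 22 s.

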